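# Put the cut carrots away in the stoppered jar

## Robot

A 6-joint arm with a two-finger parallel gripper is mounted at the origin on the work surface. World frame = base frame: x ahead of the robot, y to its left, z up, the work surface at z = 0. Lengths are in m, angles in rad, forces in N, time in s.
With the tool pointing down it reaches from about 0.325 to 0.775 m from the base axis. Payload 9.3 kg.
Tool frame: the origin (TCP) lies at the very end of the fingers, on their centre line; the grasp point (between the pads) lies 19 mm behind it; z points along the fingers, y is the line along which they close (so a half turn about z gives the same grasp; the last joint's range is limited). The gripper opens to 85 mm and grips with 20 to 120 N. Pads are 22 mm wide; open, the fingers measure 114 mm over their backs; the gripper's body (76 mm by 85 mm) begins 54 mm behind the grasp point. The pads swing forward as they close: fully open they stand 13 mm farther back than shut.
Start: joints at [-1.317, 0.259, 0.021, 1.334, 0, 1.418], TCP at [0.218, -0.505, 0.231] pointing down, gripper open.
Joint ranges: [-3.04, 3.04], [-0.91, 1.82], [-1.04, 1.36], [-1.92, 1.95], [-1.52, 1.45], [-3.14, 3.14]. Speed limits (rad/s): [2.22, 2.22, 2.79, 3.14, 3.14, 3.14].

## Interface

Orientations are given as a unit quaternion [w, x, y, z].
In Python, from plant import * gives the robot as it stands. The module is installed in compiled form; this text tells all that it offers.
- The arm moves only by the shell command python3 -m jog 'ROWS' [OPENING] [FORCE]. ROWS is a JSON object of lists of equal length, an entry for each row: "travel": the shift along the tool's x, y, z in units of 300 mm (1.0 is 300 mm), a list of three; "twist": the turn, a rotation vector about the tool's x, y, z in units of 30 degrees (1.0 is 30 degrees), a list of three. In form: {"travel": [[dx, dy, dz], ...], "twist": [[wx, wy, wz], ...]}. A call has 1 to 12 rows; each row is the pose to reach, as a shift and turn from the pose commanded when the call began, along the tool's axes at that moment; what a row does not reach only later rows make up. A row lasts 1/10 s, in which the tool goes at most 50 mm and 8.59 degrees, less where a joint would pass 70% of its speed; a pose out of reach is approached as far as the arm can. A call with a number of a shift or a turn outside -1 to 1 is refused whole. A call with a gripper value outside its range is refused whole. OPENING is the closure, from -1 (fully open) to 1 (shut), set as the call begins (- or left out, the last holds). The fingers move at their own pace and stop on an object; FORCE is the grip in N (left out, the last holds). Time passes only in rows, so rows that repeat a pose let the fingers close. It gives the time, the measured TCP pose, the force, the opening and the grip force at its end, in the units of the state.
- get_state(): the state, without advancing time (a new reading comes with each control period).
- read_camera(name): name is "side" or "top" or "wrist"; returns a dict with "img" (420x560x3 uint8, blue, green, red), "fovy" (degrees; the focal length in pixels is half the picture's height over the tangent of half this angle, whatever the lens; pixels are square), "cx", "cy" (the principal point, pixels), "R" (3x3) and "t" (3): a world point X has camera coordinates R X + t; the wrist camera has in their place "hand_eye" (4x4, takes a point from camera to tool coordinates, whose origin is the TCP and whose axes are the flange's). Camera axes: x right, y down, z forward; pixel columns grow to the right and rows downward; lengths in m; the calibration is good to about 2 mm. A picture is of the moment at which its call begins: read the wrist's pose just before it. There is no depth.
- sign_off(): hands the job in; it is judged then, once.
The state is a dict: "clock": time; "joint_positions": joint angles; "qvel": joint speeds; "tau": joint torques, N m; "position": TCP position; "orientation": TCP orientation; "force": force on the tool from outside, world axes, zero at the start; "ft_torque": the same for the moment, N m; "finger_gap": opening from 0.0 (shut) to 1.0 (fully open); "grasp_force": force on a finger pad.
Only numpy, scipy, OpenCV 4.12 (cv2) and the standard library are available. Lean on these libraries where they do the work, as an engineer would, in place of code of your own. Each camera call takes 0.05 s, during which the arm holds its last target. There are 200 camera calls.

## Task

Put the cut carrots away for tomorrow: drop every carrot chunk from the sectioned tray into the glass jar, then set the cork stopper fully home in the jar's neck, and then carry the closed jar upright to the low crate and stand it gently in the empty half. Never let the jar tip over, and leave the other things on the table where they are.

Things in the scene. Friction and masses are not known exactly. Their poses are not given: they have to be found in the camera images.
- chunk0: carrot chunk: stubby orange cylinder with rounded ends, 28 mm across, 30 mm long, axis = its own x; origin: its centre. At the start each present chunk lies on its side in its own compartment of the tray. 4 to 6 of the six are present; the others are absent (None). It can roll a little if pushed, or stand on end
- chunk1: carrot chunk: stubby orange cylinder with rounded ends, 28 mm across, 30 mm long, axis = its own x; origin: its centre. At the start each present chunk lies on its side in its own compartment of the tray. 4 to 6 of the six are present; the others are absent (None). It can roll a little if pushed, or stand on end
- chunk2: carrot chunk: stubby orange cylinder with rounded ends, 28 mm across, 30 mm long, axis = its own x; origin: its centre. At the start each present chunk lies on its side in its own compartment of the tray. 4 to 6 of the six are present; the others are absent (None). It can roll a little if pushed, or stand on end
- chunk3: carrot chunk: stubby orange cylinder with rounded ends, 28 mm across, 30 mm long, axis = its own x; origin: its centre. At the start each present chunk lies on its side in its own compartment of the tray. 4 to 6 of the six are present; the others are absent (None). It can roll a little if pushed, or stand on end
- chunk4: carrot chunk: stubby orange cylinder with rounded ends, 28 mm across, 30 mm long, axis = its own x; origin: its centre. At the start each present chunk lies on its side in its own compartment of the tray. 4 to 6 of the six are present; the others are absent (None). It can roll a little if pushed, or stand on end
- chunk5: carrot chunk: stubby orange cylinder with rounded ends, 28 mm across, 30 mm long, axis = its own x; origin: its centre. At the start each present chunk lies on its side in its own compartment of the tray. 4 to 6 of the six are present; the others are absent (None). It can roll a little if pushed, or stand on end
- tray: shallow plywood tray, fixed, 170 mm (its x) by 250 mm (its y), rim 12 mm high, floor 4 mm thick, walls 4 mm; low dividers 11 mm high part it into 2 (x) by 3 (y) compartments, about 79 by 78 mm each; origin: centre of its underside
- jar: clear glass jar, open, 0.35 kg: body 90 mm across up to 94 mm height, shoulder to 108 mm, straight round neck 56 mm across outside from 108 to 130 mm, mouth 47 mm across inside, floor 6 mm thick; origin: centre of its underside, z up. The neck can be gripped from above, also with the stopper in. Starts upright, left of the tray
- jar_mouth (a point): centre of the jar's mouth, at the rim, 130 mm above the jar's underside
- jar_seat (a point): on the jar's axis 106 mm above its underside (24 mm below the rim): where the stopper's origin lies when the stopper is fully home
- stopper: cork stopper, 35 g, 52 mm tall: tapered plug 36 mm across at the foot, 43 mm at 24 mm height, then a flange 53 mm across and 7 mm thick, then a round knob 24 mm across, from 31 to 52 mm height; origin: centre of the plug's foot, z up to the knob. Stands on its foot. Fully home, its flange lies flat on the jar's rim; it drops in with about 2 mm play, no pressing needed
- crate: low wooden crate without lid, fixed, 280 mm (its x) by 160 mm (its y), walls 40 mm high and 8 mm thick, floor 8 mm thick; one wall across the middle (35 mm high) makes two halves of 128 by 144 mm inside: the half at its +x holds the tin, the half at its -x is empty; origin: centre of its underside
- crate_free (a point): centre of the floor of the crate's empty half
- tin: food tin, 72 mm across, 75 mm tall, standing in the occupied half of the crate; origin: centre of its underside
- lantern: black camping lantern with a white body, 62 mm across, 145 mm tall with its bail; origin: centre of its underside
- mug: blue enamel mug, 80 mm across, 80 mm tall, handle at its +y; origin: centre of its underside
- salt: white salt pot, 42 mm across, 70 mm tall; origin: centre of its underside
- shallot: whole purple shallot, 44 mm across, 45 mm tall; origin: centre of its underside
- knife: pocket knife with a red and yellow handle, 170 mm long, 20 mm wide, 14 mm thick, lying open along its x; origin: its underside near the inner end of the blade
Mind the look-alikes: they are no part of the job. What is meant by the stopper is not black, and is the larger of those in its own colour. There is more than one size of the jar; the job needs the smaller.

How it is judged:
On the way, in this order (a step that is already met when the one before it is completed fails the run):
1. every carrot chunk is in the jar (horizontal distance between each of chunk0, chunk1, chunk2, chunk3, chunk4, chunk5 and jar below 0.043 m and z of chunk0 in the frame of jar between 0.004 and 0.1 m and z of chunk1 in the frame of jar between 0.004 and 0.1 m and z of chunk2 in the frame of jar between 0.004 and 0.1 m and z of chunk3 in the frame of jar between 0.004 and 0.1 m and z of chunk4 in the frame of jar between 0.004 and 0.1 m and z of chunk5 in the frame of jar between 0.004 and 0.1 m), for 0.2 s.
2. the stopper is fully home in the jar's neck (all of step 1 and z of stopper in the frame of jar between 0.102 and 0.1095 m and distance between stopper and jar_seat below 0.006 m and angle between the z axis of stopper and the z axis of jar, either way round below 0.12 rad and angle between stopper's own z axis and vertical below 0.25 rad), for 0.2 s.
3. the closed jar stands in the empty half of the crate (all of step 2 and horizontal distance between jar and crate_free below 0.045 m and z of jar in the frame of crate_free below 0.006 m and angle between jar's own z axis and vertical below 0.1 rad), for 0.2 s.
At the end, for the whole second after the job is handed in: All chunks inside the jar; stopper home (origin within 6 mm of the seat point, at most 3.5 mm high, axes within 7 degrees); jar within 6 degrees of upright on the floor of the crate's empty half, base within 45 mm of its centre and at most 6 mm above the floor; jar and stopper at rest (all of step 3 and linear speed of each of jar, stopper below 0.03 m/s); the robot touches nothing.
It fails at once if the jar tips more than 35 degrees (angle between jar's own z axis and vertical above 0.61 rad).
It fails at once if the jar is dropped or slammed into the crate (over 80 N between them) (contact force between jar and crate above 80 N).
It fails at once if a bystander is moved more than 40 mm (distance of any of tin, lantern, mug, salt, shallot, knife from where it was at the start of the episode above 0.04 m).
Of chunk0, chunk1, chunk2, chunk3, chunk4, chunk5 only 4 to 6 are there at a start; the rules pass over those that are not, and their reading is None.
At some moment in a run one of chunk0, chunk1, chunk2, chunk3, chunk4, chunk5 may be knocked a few centimetres aside while the robot is not near it.
It also fails if it takes over 208 s, if anything falls off the work surface, if the arm or the gripper's body presses on something with over 40 N, if the wrist force passes 120 N, or if a joint passes its speed limit or range.

## Working session

There is one attempt and no reset: what is moved stays moved. The work goes in short steps, Python scripts to look and compute and a shell command to move; the robot and the scene stay as the last step left them, time stands still between calls to the robot, and variables do not carry over. Pictures are saved under pics/ and viewed, at most 14 in all, crops included, and the job is handed in when it is done.

```bash
mkdir -p pics; python3 - <<'E'
from plant import *
import cv2,json
s=get_state();print({k:(v if not hasattr(v,'tolist') else v.tolist()) for k,v in s.items()})
for n in ["top","side"]:
    c=read_camera(n);cv2.imwrite(f"pics/{n}0.png",c["img"])
    print(n,c["fovy"],c["cx"],c["cy"],c["R"],c["t"])
c=read_camera("wrist");print(c["hand_eye"],c["fovy"],c["cx"],c["cy"]);cv2.imwrite("pics/wrist0.png",c["img"])
E
```

```text
{'clock': 0.0, 'joint_positions': [-1.316595390641148, 0.25922623893949126, 0.020745630766648832, 1.3337099466368616, -1.1686088272652373e-05, 1.4182044428910208], 'qvel': [9.86418519827638e-05, -0.00011644418426213306, -0.0023467467274081986, -0.00019986120904578292, 0.00018228237266420372, -0.002045161015047922], 'tau': [-1.1110663535873755e-05, -55.56410193443298, 34.45247769355774, 0.013659902906510979, -0.0002406407020316692, 6.048727811958088e-06], 'position': [0.21753937944551224, -0.5048357057626613, 0.23064132886611052], 'orientation': [-0.0006959177587247468, 0.9793859249932705, 0.20199684136905208, -4.123681389195098e-05], 'force': [-0.21814830719239342, -0.5073367899579814, -0.29012831433165004], 'ft_torque': [-0.03275928306866091, -0.047998075988876475, 0.0007085014634380036], 'grasp_force': 0.0, 'finger_gap': 1.000242876551149}
top 55.62052113650014 285.5451016382056 206.55114644411665 [[-0.02474573 -0.99957621 -0.01533099]
 [-0.99063141  0.02657877 -0.13395143]
 [ 0.13430214  0.01187264 -0.9908693 ]] [0.04899157 0.53728825 0.86570614]
side 45.730987870772594 275.56124445721036 214.3010407698838 [[-0.77638371 -0.63025698  0.00211651]
 [-0.39714025  0.48660514 -0.77813563]
 [ 0.48939551 -0.60497237 -0.62809272]] [0.43023762 0.26664938 0.98629611]
[[-4.84203555e-04 -9.63134340e-01 -2.69020460e-01  6.85881928e-02]
 [ 9.99999833e-01 -5.51461768e-04  1.74441353e-04  1.96382908e-04]
 [-3.16364956e-04 -2.69020330e-01  9.63134446e-01 -1.41729834e-01]
 [ 0.00000000e+00  0.00000000e+00  0.00000000e+00  1.00000000e+00]] 62.90264649455891 277.98109044835445 208.64962128861322
```

View pics/top0.png

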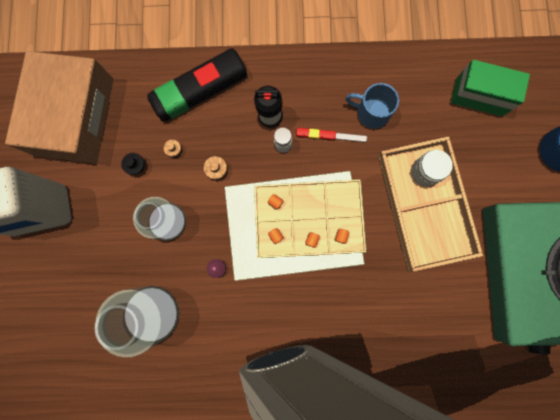

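View pics/side0.png

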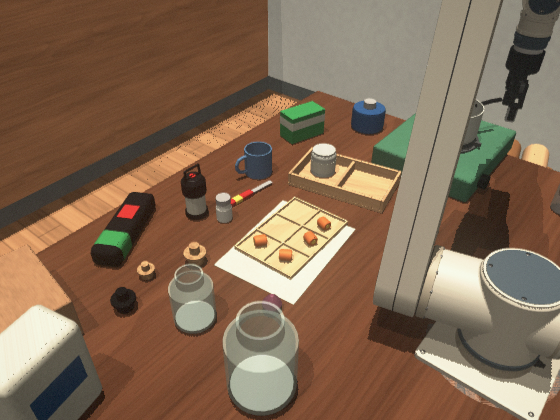

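The top picture shows chunks near (275,201), (276,236), (312,240) and (342,236). The small jar is at about (158,218), the larger cork at (215,168), and the crate's empty half at about (438,235). The side view shows the same things, with the jar at (193,300) and the cork at (194,255). Next I'll view enlarged crops.

```bash
python3 - <<'E'
import cv2,numpy as np
def crop(f,x0,y0,w,h,s,o):
    im=cv2.imread(f)[y0:y0+h,x0:x0+w];im=cv2.resize(im,None,fx=s,fy=s,interpolation=cv2.INTER_CUBIC)
    for x in range((x0+19)//20*20,x0+w,20):
        cv2.line(im,((x-x0)*s,0),((x-x0)*s,6),(255,255,255),1);cv2.putText(im,str(x),((x-x0)*s+2,12),0,.35,(255,255,255),1)
    for y in range((y0+19)//20*20,y0+h,20):
        cv2.line(im,(0,(y-y0)*s),(6,(y-y0)*s),(255,255,255),1);cv2.putText(im,str(y),(8,(y-y0)*s+4),0,.35,(255,255,255),1)
    cv2.imwrite(o,im)
crop("pics/top0.png",125,145,250,140,3,"pics/tc.png")
crop("pics/side0.png",150,190,200,150,4,"pics/sc.png")
E
```

```text
(no output)
```

View pics/tc.png

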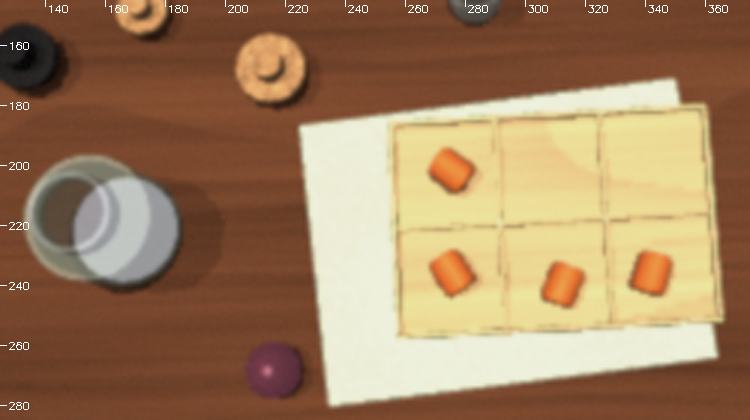

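View pics/sc.png

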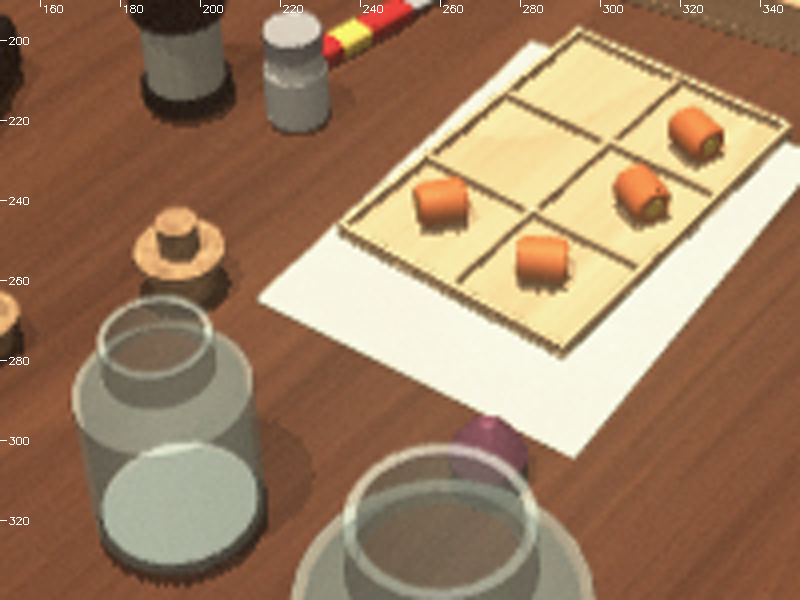

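The crops give these pixels:

| Thing | Top | Side |
|---|---|---|
| Jar rim | (148,216) | (189,274) |
| Stopper knob top | (214.3,166.3) | (194.2,244.5) |
| Chunk A | (275.7,201.7) | (260.2,240.8) |
| Chunk B | (276,236) | (285.5,254.8) |
| Chunk C | (313,239.7) | (310.2,238.2) |
| Chunk D | (342.3,235.7) | (324,223.3) |

I'll triangulate these.

```bash
cat > h.py <<'E'
from plant import *
import cv2,numpy as np
from scipy.spatial.transform import Rotation as Ro
import json,os
if not os.path.exists("cal.json"):
    json.dump({n:{k:np.array(v).tolist() for k,v in read_camera(n).items() if k!="img"} for n in("top","side")},open("cal.json","w"))
CAL=json.load(open("cal.json"))
def cam(n,s=None,c=None):
    """K,R,t ; for wrist give state and camera dict"""
    c=c or CAL[n]; f=210/np.tan(np.radians(c["fovy"])/2)
    K=np.array([[f,0,c["cx"]],[0,f,c["cy"]],[0,0,1]])
    if n!="wrist": return K,np.array(c["R"]),np.array(c["t"])
    T=np.eye(4);T[:3,:3]=tool(s);T[:3,3]=s["position"]; M=np.linalg.inv(T@np.array(c["hand_eye"])); return K,M[:3,:3],M[:3,3]
def tool(s):return Ro.from_quat(np.roll(s["orientation"],-1)).as_matrix()
def ray(C,p):
    K,R,t=C;return -R.T@t,R.T@np.linalg.solve(K,[p[0],p[1],1])
def tri(C1,p1,C2,p2):
    o1,d1=ray(C1,p1);o2,d2=ray(C2,p2);x=np.linalg.lstsq(np.c_[d1,-d2],o2-o1,rcond=None)[0]
    a,b=o1+x[0]*d1,o2+x[1]*d2;return (a+b)/2,np.linalg.norm(a-b)
def plane(C,p,z):
    o,d=ray(C,p);return o+(z-o[2])/d[2]*d
def proj(C,X):
    K,R,t=C;q=K@(R@np.array(X)+t);return q[:2]/q[2]
def delta(X,yaw=None,s=None):
    """travel units (tool axes) to bring TCP to X; twist z units to bring the tool y axis to yaw (deg, mod 180)"""
    s=s or get_state();R=tool(s);d=R.T@(np.array(X)-s["position"])/.3
    if yaw is None:return d.round(4)
    y=R[:,1];c=np.degrees(np.arctan2(y[1],y[0]));e=(c-yaw+90)%180-90   # tool z is down
    return d.round(4),round(e/30,3),s["joint_positions"][5].round(2)
E
python3 - <<'E'
from h import *
T,S=cam("top"),cam("side")
P=dict(jarrim=((148.3,216),(188.75,274.25)),knobtop=((214.3,166.3),(194.2,244.5)),flange=((215,167.7),(194.75,251.75)),A=((275.7,201.7),(260.2,240.8)),B=((276,236),(285.5,254.8)),C=((313,239.7),(310.2,238.2)),D=((342.3,235.7),(324,223.3)))
for k,(a,b) in P.items(): x,e=tri(T,a,S,b);print(k,x.round(4),e.round(4))
print("jarbase",plane(T,(167.3,222),0.0))
for n,C in(("top",T),("side",S)):
    im=cv2.imread(f"pics/{n}0.png");h=cv2.cvtColor(im,cv2.COLOR_BGR2HSV);m=cv2.inRange(h,(4,170,140),(14,255,255))
    cs,_=cv2.findContours(m,0,1)
    for c in cs:
        if 25<cv2.contourArea(c)<600:
            r=cv2.minAreaRect(c);b=[plane(C,q,.02)[:2] for q in cv2.boxPoints(r)]
            e=[b[1]-b[0],b[2]-b[1]];print(n,np.round(r[0],1),[(round(np.linalg.norm(v)*1e3),round(np.degrees(np.arctan2(v[1],v[0]))%180)) for v in e])
for k,(p,q) in dict(A=((415,203),(465,201)),B=((518,259),(568,259)),C=((622,182),(657,207)),D=((680,121),(712,146))).items():
    v=plane(S,np.array(q)/4+[150,190],.02)-plane(S,np.array(p)/4+[150,190],.02);print(k,"axis dir",np.degrees(np.arctan2(v[1],v[0])).round())
for p in[(382,152),(451,138),(482,258),(412,270)]:
    X=plane(T,p,.04);print("crate",X.round(4),proj(S,X).round())
E
```

```text
jarrim [0.5149 0.3152 0.127 ] 0.0017
knobtop [0.6345 0.1954 0.051 ] 0.004
flange [0.6355 0.1972 0.0293] 0.0017
A [0.5541 0.0584 0.0133] 0.0014
B [0.4744 0.0596 0.015 ] 0.002
C [ 0.4639 -0.025   0.015 ] 0.0022
D [ 0.4707 -0.0928  0.015 ] 0.0008
jarbase [0.51406342 0.31513786 0.        ]
top [312.  239.5] [(28, 156), (25, 67)]
top [341.8 235.8] [(28, 159), (24, 70)]
top [275.3 235.7] [(25, 122), (29, 32)]
top [275.1 201.4] [(25, 145), (28, 55)]
side [309.5 236. ] [(28, 75), (32, 144)]
side [323. 222.] [(30, 94), (37, 158)]
A axis dir -137.0
B axis dir -141.0
C axis dir 170.0
D axis dir 166.0
crate [ 0.6581 -0.189   0.04  ] [289. 172.]
crate [ 0.6865 -0.3487  0.04  ] [314. 146.]
crate [ 0.412  -0.3946  0.04  ] [403. 172.]
crate [ 0.3897 -0.2395  0.04  ] [383. 201.]
```

```bash
python3 -m jog '{"travel":[[0,0,-0.15],[0,0,-0.3],[0,0,-0.33],[0,0,-0.33]],"twist":[[0,0,-0.25],[0,0,-0.5],[0,0,-0.75],[0,0,-1]]}'
for i in 1 2 3 4; do python3 -m jog '{"travel":[[0,0,0],[0,0,0],[0,0,0],[0,0,0]],"twist":[[0,0,-0.25],[0,0,-0.5],[0,0,-0.75],[0,0,-1]]}' >/dev/null; done
python3 - <<'E'
from h import *
s=get_state();print(s["clock"],s["position"].round(4),s["joint_positions"].round(2))
print(delta([.46,-.01,.25],70,s), tool(s).round(3))
E
```

```text
clock: 0.65
position: [0.2178, -0.5057, 0.3325]
orientation: [0.002, 0.893, 0.451, -0.0]
force: [0.3, -0.5, 0.3]
finger_gap: 0.998
grasp_force: 0.0
2.25 [ 0.2176 -0.5051  0.3301] [-1.32  0.25  0.26  1.58 -0.   -1.21]
(array([-0.6196,  1.7298,  0.2675]), np.float64(0.454), np.float64(-1.21)) [[-0.994  0.111 -0.   ]
 [ 0.111  0.994  0.   ]
 [ 0.     0.    -1.   ]]
```

```bash
python3 -m jog '{"travel":[[-0.05,0.12,0],[-0.1,0.26,0],[-0.16,0.4,0],[-0.22,0.54,0],[-0.27,0.68,0],[-0.32,0.82,0],[-0.35,0.9,0]],"twist":[[0,0,0],[0,0,0],[0,0,0],[0,0,0],[0,0,0],[0,0,0],[0,0,0]]}' >/dev/null
python3 -m jog '{"travel":[[-0.05,0.14,0.04],[-0.1,0.28,0.08],[-0.15,0.42,0.13],[-0.2,0.56,0.17],[-0.24,0.7,0.22],[-0.26,0.8,0.26],[-0.27,0.83,0.27],[-0.27,0.83,0.27],[-0.27,0.83,0.27]],"twist":[[0,0,0.05],[0,0,0.1],[0,0,0.2],[0,0,0.3],[0,0,0.4],[0,0,0.45],[0,0,0.45],[0,0,0.45],[0,0,0.45]]}' -0.2 30
cat > look.py <<'E'
from h import *
import sys
s=get_state();c=read_camera("wrist");W=cam("wrist",s,c);im=c["img"]
cv2.imwrite(f"pics/{sys.argv[1]}.png",im)
m=cv2.inRange(cv2.cvtColor(im,cv2.COLOR_BGR2HSV),(4,150,110),(15,255,255))
for k in cv2.findContours(m,0,1)[0]:
    if cv2.contourArea(k)>300:
        r=cv2.minAreaRect(k);b=[plane(W,q,.02)[:2] for q in cv2.boxPoints(r)];e=[b[1]-b[0],b[2]-b[1]]
        X=plane(W,r[0],.02);print("px",np.round(r[0]),"world",X[:2].round(4),[(round(np.linalg.norm(v)*1e3),round(np.degrees(np.arctan2(v[1],v[0]))%180)) for v in e])
print(s["clock"],s["position"].round(4))
E
python3 look.py w1
```

```text
clock: 3.85
position: [0.4628, -0.012, 0.2497]
orientation: [0.0, 0.175, 0.985, -0.0]
force: [-0.1, 0.1, -0.0]
finger_gap: 0.598
grasp_force: 0.0
px [  4. 349.] world [ 0.5501 -0.4152] [(48, 106), (41, 4)]
px [274. 328.] world [ 0.6401 -0.083 ] [(171, 85), (92, 174)]
px [490. 317.] world [0.717  0.1726] [(180, 84), (118, 3)]
px [162. 251.] world [ 0.4987 -0.1693] [(66, 107), (79, 14)]
px [365. 229.] world [0.5541 0.0607] [(27, 145), (32, 51)]
px [215. 208.] world [ 0.472  -0.0908] [(27, 77), (32, 164)]
px [270. 182.] world [ 0.4653 -0.0222] [(24, 70), (29, 160)]
px [469. 221.] world [0.5852 0.1734] [(227, 97), (121, 15)]
px [346. 165.] world [0.4759 0.0618] [(27, 124), (31, 34)]
px [ 19. 160.] world [ 0.3491 -0.2683] [(122, 147), (39, 70)]
px [176. 107.] world [ 0.3579 -0.0857] [(125, 87), (72, 178)]
px [437.  78.] world [0.4229 0.1746] [(234, 70), (152, 172)]
px [104.  45.] world [ 0.2795 -0.1288] [(216, 85), (78, 177)]
3.85 [ 0.4628 -0.012   0.2497]
```

View pics/w1.png

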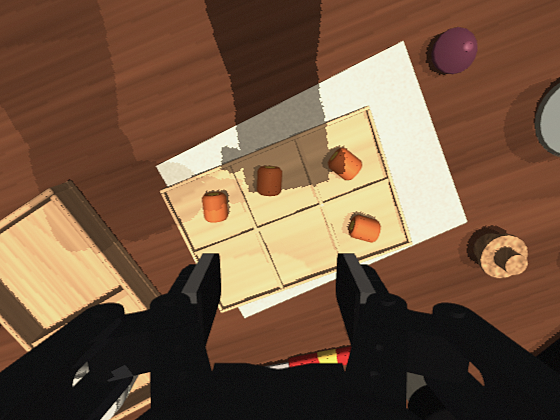

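Wrist view: the chunks sit at (365,229), (346,165), (270,182) and (215,208). That agrees with the triangulation to about 2 mm. I'll pick C first.

```bash
python3 -m jog '{"travel":[[-0.01,-0.03,0.12],[-0.018,-0.034,0.28],[-0.018,-0.034,0.44],[-0.018,-0.034,0.58],[-0.018,-0.034,0.68],[-0.018,-0.034,0.75],[-0.018,-0.034,0.78],[-0.018,-0.034,0.8],[-0.018,-0.034,0.8]],"twist":[[0,0,0],[0,0,0],[0,0,0],[0,0,0],[0,0,0],[0,0,0],[0,0,0],[0,0,0],[0,0,0]]}'
python3 -m jog '{"travel":[[0,0,0],[0,0,0],[0,0,0],[0,0,0],[0,0,0],[0,0,0]],"twist":[[0,0,0],[0,0,0],[0,0,0],[0,0,0],[0,0,0],[0,0,0]]}' 1 30
python3 -m jog '{"travel":[[0,0,-0.1],[0,0,-0.24],[0,0,-0.4],[0,0,-0.52],[0,0,-0.58],[0,0,-0.6]],"twist":[[0,0,0],[0,0,0],[0,0,0],[0,0,0],[0,0,0],[0,0,0]]}'
python3 - <<'E'
from h import *
print(delta([.5145,.3152,.19],100))
E
```

```text
clock: 4.8
position: [0.4647, -0.0234, 0.0096]
orientation: [0.0, 0.176, 0.984, -0.0]
force: [-0.2, 0.3, 0.3]
finger_gap: 0.6
grasp_force: 0.0
clock: 5.4
position: [0.4651, -0.023, 0.0104]
orientation: [0.001, 0.175, 0.985, -0.0]
force: [-1.1, -1.0, 6.5]
finger_gap: 0.305
grasp_force: 30.6
clock: 6.0
position: [0.4652, -0.0228, 0.1919]
orientation: [0.002, 0.175, 0.985, -0.0]
force: [0.6, 0.2, 0.3]
finger_gap: 0.308
grasp_force: 30.0
(array([0.2344, 1.1143, 0.0059]), np.float64(-1.006), np.float64(0.12))
```

```bash
python3 -m jog '{"travel":[[0.02,0.1,0],[0.05,0.24,0],[0.08,0.4,0],[0.12,0.56,0],[0.15,0.72,0],[0.18,0.86,0],[0.2,0.95,0],[0.21,1.0,0],[0.21,1.0,0]],"twist":[[0,0,0],[0,0,0],[0,0,0],[0,0,0],[0,0,0],[0,0,0],[0,0,0],[0,0,0],[0,0,0]]}' >/dev/null
python3 -m jog '{"travel":[[0.01,0.05,0],[0.02,0.1,0],[0.024,0.114,0],[0.024,0.114,0],[0.024,0.114,0]],"twist":[[0,0,0],[0,0,0],[0,0,0],[0,0,0],[0,0,0]]}'
python3 - <<'E'
from h import *
s=get_state();c=read_camera("wrist");cv2.imwrite("pics/w2.png",c["img"]);W=cam("wrist",s,c)
print(proj(W,[.5145,.3152,.13]).round(1),[proj(W,[.5145+.028*np.cos(a),.3152+.028*np.sin(a),.13]).round().tolist() for a in np.arange(8)*np.pi/4])
print(delta([.5145,.3152,.138]))
E
```

```text
clock: 7.4
position: [0.5138, 0.3148, 0.1892]
orientation: [-0.0, 0.175, 0.985, -0.0]
force: [-0.5, 0.2, -0.3]
finger_gap: 0.315
grasp_force: 30.0
[278.8 227.4] [[294.0, 266.0], [319.0, 245.0], [322.0, 212.0], [299.0, 187.0], [263.0, 186.0], [237.0, 209.0], [237.0, 242.0], [260.0, 265.0]]
[-0.0015  0.0024  0.1711]
```

View pics/w2.png

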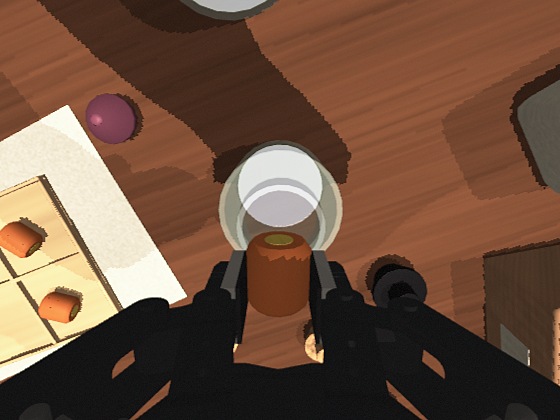

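The wrist view shows the chunk centred over the neck at (281,215). The rim arc matches the prediction to within a few pixels, so I'll lower and release.

```bash
python3 -m jog '{"travel":[[0,0,0.06],[0,0.002,0.12],[0,0.002,0.16],[0,0.002,0.175],[0,0.002,0.175],[0,0.002,0.175]],"twist":[[0,0,0],[0,0,0],[0,0,0],[0,0,0],[0,0,0],[0,0,0]]}'
python3 -m jog '{"travel":[[0,0,0],[0,0,0],[0,0,0],[0,0,0],[0,0,0]],"twist":[[0,0,0],[0,0,0],[0,0,0],[0,0,0],[0,0,0]]}' -0.2 30
python3 -m jog '{"travel":[[0,0,-0.06],[0,0,-0.15],[0,0,-0.18],[0,0,-0.18]],"twist":[[0,0,0],[0,0,0],[0,0,0],[0,0,0]]}'
python3 - <<'E'
from h import *
c=read_camera("top");cv2.imwrite("pics/t2.png",c["img"])
c=read_camera("side");cv2.imwrite("pics/s2.png",c["img"][160:340,140:360].repeat(3,0).repeat(3,1))
print(delta([.4713,-.092,.19],75))
E
```

```text
clock: 8.05
position: [0.5144, 0.3157, 0.1375]
orientation: [0.0, 0.175, 0.985, 0.0]
force: [0.3, -0.1, 0.2]
finger_gap: 0.307
grasp_force: 30.0
clock: 8.55
position: [0.5141, 0.3157, 0.1369]
orientation: [0.0, 0.175, 0.985, 0.0]
force: [0.9, -0.0, -0.3]
finger_gap: 0.602
grasp_force: 0.0
clock: 8.95
position: [0.5146, 0.316, 0.192]
orientation: [0.001, 0.175, 0.985, 0.001]
force: [-0.5, 1.7, -0.5]
finger_gap: 0.601
grasp_force: 0.0
(array([-3.3590e-01, -1.3241e+00,  2.0000e-04]), np.float64(-0.173), np.float64(0.76))
```

View pics/s2.png

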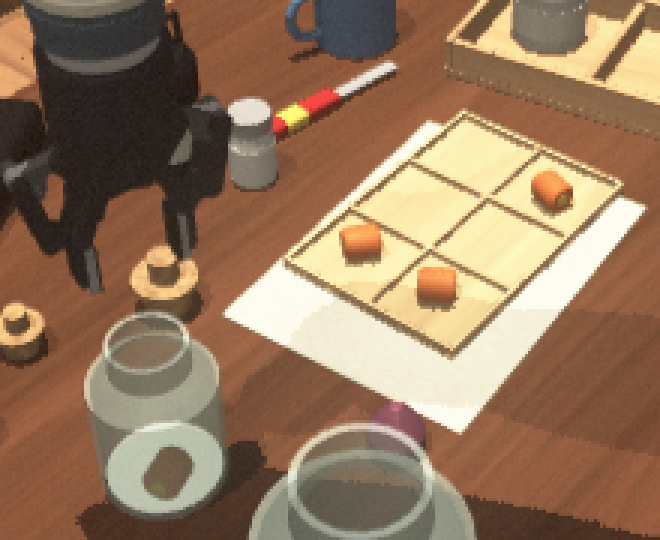

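The chunk lies in the jar at crop (168,472), and the other three are still in place. D next, with a check before the descent.

```bash
python3 -m jog '{"travel":[[-0.03,-0.1,0],[-0.06,-0.24,0],[-0.1,-0.4,0],[-0.14,-0.56,0],[-0.18,-0.72,0],[-0.22,-0.86,0],[-0.23,-0.92,0]],"twist":[[0,0,0],[0,0,0],[0,0,0],[0,0,0],[0,0,0],[0,0,0],[0,0,0]]}' >/dev/null
python3 -m jog '{"travel":[[-0.03,-0.1,0],[-0.06,-0.24,0],[-0.09,-0.34,0],[-0.1,-0.39,0],[-0.106,-0.404,0],[-0.106,-0.404,0],[-0.106,-0.404,0]],"twist":[[0,0,-0.1],[0,0,-0.17],[0,0,-0.17],[0,0,-0.17],[0,0,-0.17],[0,0,-0.17],[0,0,-0.17]]}' >/dev/null
python3 look.py w3 | awk '/0\.4[5-9].*-0\.[01]|0\.5.* 0\.0|0\.4.* 0\.0|^[0-9]/'
python3 - <<'E'
from h import *
print(delta([.4713,-.092,.011],75))
E
```

```text
px [455. 230.] world [0.5552 0.0621] [(27, 151), (34, 53)]
px [280. 189.] world [ 0.4723 -0.0896] [(31, 162), (23, 72)]
px [443. 151.] world [0.4765 0.0617] [(27, 123), (33, 34)]
10.45 [ 0.4715 -0.0911  0.1903]
(array([-0.0006, -0.0037,  0.5982]), np.float64(-0.001), np.float64(-0.1))
```

```bash
python3 -m jog '{"travel":[[0,0,0.1],[0,0,0.24],[0,0,0.4],[0,0,0.52],[0,0,0.58],[0,0,0.6],[0,0,0.6]],"twist":[[0,0,0],[0,0,0],[0,0,0],[0,0,0],[0,0,0],[0,0,0],[0,0,0]]}' >/dev/null
python3 -m jog '{"travel":[[0,0,0],[0,0,0],[0,0,0],[0,0,0],[0,0,0],[0,0,0]],"twist":[[0,0,0],[0,0,0],[0,0,0],[0,0,0],[0,0,0],[0,0,0]]}' 1 30
python3 -m jog '{"travel":[[0,0,-0.1],[0,0,-0.24],[0,0,-0.4],[0,0,-0.52],[0,0,-0.58],[0,0,-0.6],[0,0,-0.6]],"twist":[[0,0,0],[0,0,0],[0,0,0],[0,0,0],[0,0,0],[0,0,0],[0,0,0]]}'
python3 - <<'E'
from h import *
print(delta([.5145,.3155,.19],75))
E
```

```text
clock: 11.8
position: [0.4725, -0.092, 0.0121]
orientation: [0.001, 0.131, 0.991, -0.0]
force: [-0.2, 1.2, 7.4]
finger_gap: 0.305
grasp_force: 31.1
clock: 12.5
position: [0.4717, -0.092, 0.1913]
orientation: [0.001, 0.131, 0.991, -0.0]
force: [0.2, -0.2, -0.6]
finger_gap: 0.312
grasp_force: 30.4
(array([0.2161, 1.3486, 0.0038]), np.float64(-0.003), np.float64(-0.1))
```

```bash
python3 -m jog '{"travel":[[0.02,0.1,0],[0.04,0.24,0],[0.06,0.4,0],[0.09,0.56,0],[0.12,0.72,0],[0.14,0.86,0],[0.15,0.94,0]],"twist":[[0,0,0],[0,0,0],[0,0,0],[0,0,0],[0,0,0],[0,0,0],[0,0,0]]}' >/dev/null
python3 -m jog '{"travel":[[0.02,0.1,0],[0.04,0.24,0],[0.05,0.34,0],[0.06,0.39,0],[0.066,0.408,0],[0.066,0.408,0],[0.066,0.408,0],[0.066,0.408,0]],"twist":[[0,0,0],[0,0,0],[0,0,0],[0,0,0],[0,0,0],[0,0,0],[0,0,0],[0,0,0]]}'
python3 - <<'E'
from h import *
print(delta([.5145,.3155,.137],75))
E
```

```text
clock: 14.0
position: [0.5143, 0.3143, 0.1909]
orientation: [0.0, 0.132, 0.991, -0.0]
force: [1.0, -0.8, -0.2]
finger_gap: 0.306
grasp_force: 30.4
(array([0.0006, 0.0041, 0.1797]), np.float64(-0.006), np.float64(0.67))
```

```bash
python3 -m jog '{"travel":[[0,0,0.06],[0,0.003,0.12],[0,0.003,0.16],[0,0.003,0.178],[0,0.003,0.178],[0,0.003,0.178]],"twist":[[0,0,0],[0,0,0],[0,0,0],[0,0,0],[0,0,0],[0,0,0]]}'
python3 -m jog '{"travel":[[0,0,0],[0,0,0],[0,0,0],[0,0,0],[0,0,0]],"twist":[[0,0,0],[0,0,0],[0,0,0],[0,0,0],[0,0,0]]}' -0.2 30
python3 -m jog '{"travel":[[0,0,-0.06],[0,0,-0.15],[0,0,-0.18],[0,0,-0.18]],"twist":[[0,0,0],[0,0,0],[0,0,-0.2],[0,0,-0.2]]}'
python3 -m jog '{"travel":[[0,0,0],[0,0,0],[0,0,0],[0,0,0],[0,0,0]],"twist":[[0,0,-0.25],[0,0,-0.5],[0,0,-0.7],[0,0,-0.7],[0,0,-0.7]]}'
python3 - <<'E'
from h import *
c=read_camera("side");cv2.imwrite("pics/s3.png",c["img"][160:340,140:360].repeat(3,0).repeat(3,1))
print(delta([.4755,.061,.19],123))
E
```

```text
clock: 14.6
position: [0.5149, 0.3163, 0.138]
orientation: [0.0, 0.131, 0.991, 0.0]
force: [0.4, -0.9, 0.3]
finger_gap: 0.308
grasp_force: 30.4
clock: 15.1
position: [0.5145, 0.3163, 0.1374]
orientation: [0.0, 0.131, 0.991, 0.0]
force: [0.2, 0.2, 0.1]
finger_gap: 0.602
grasp_force: 0.0
clock: 15.5
position: [0.5151, 0.3166, 0.193]
orientation: [0.001, 0.078, 0.997, 0.001]
force: [0.2, -1.1, -0.1]
finger_gap: 0.598
grasp_force: 0.0
clock: 16.0
position: [0.5143, 0.3162, 0.1907]
orientation: [-0.0, -0.101, 0.995, -0.0]
force: [-0.6, -0.1, -0.5]
finger_gap: 0.597
grasp_force: 0.0
(array([ 0.299 , -0.807 ,  0.0032]), np.float64(-0.711), np.float64(0.21))
```

View pics/s3.png

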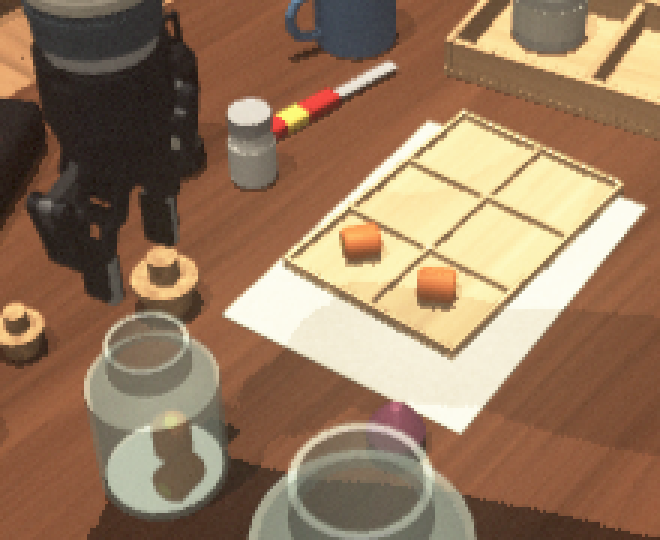

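Two chunks are in the jar, one standing on the other. B is next.

```bash
python3 -m jog '{"travel":[[0.03,-0.08,0],[0.08,-0.22,0],[0.14,-0.37,0],[0.2,-0.52,0],[0.25,-0.66,0],[0.28,-0.75,0],[0.295,-0.8,0],[0.299,-0.807,0],[0.299,-0.807,0],[0.299,-0.807,0]],"twist":[[0,0,-0.1],[0,0,-0.2],[0,0,-0.35],[0,0,-0.5],[0,0,-0.6],[0,0,-0.71],[0,0,-0.71],[0,0,-0.71],[0,0,-0.71],[0,0,-0.71]]}' >/dev/null
python3 look.py w4 | awk '/0\.[45].* 0\.0|^[0-9]/'
python3 - <<'E'
from h import *
print(delta([.4755,.061,.012],123))
E
```

```text
px [235. 253.] world [0.5546 0.0613] [(26, 146), (32, 52)]
px [280. 187.] world [0.475  0.0622] [(24, 123), (30, 34)]
17.05 [0.4767 0.0616 0.1913]
(array([4.800e-03, 1.000e-04, 5.976e-01]), np.float64(0.007), np.float64(-0.63))
```

```bash
python3 -m jog '{"travel":[[0.004,0,0.1],[0.004,0,0.24],[0.004,0,0.4],[0.004,0,0.52],[0.004,0,0.58],[0.004,0,0.6],[0.004,0,0.6]],"twist":[[0,0,0],[0,0,0],[0,0,0],[0,0,0],[0,0,0],[0,0,0],[0,0,0]]}' >/dev/null
python3 -m jog '{"travel":[[0,0,0],[0,0,0],[0,0,0],[0,0,0],[0,0,0],[0,0,0]],"twist":[[0,0,0],[0,0,0],[0,0,0],[0,0,0],[0,0,0],[0,0,0]]}' 1 30
python3 -m jog '{"travel":[[0,0,-0.1],[0,0,-0.24],[0,0,-0.4],[0,0,-0.52],[0,0,-0.58],[0,0,-0.6],[0,0,-0.6]],"twist":[[0,0,0],[0,0,0],[0,0,0],[0,0,0],[0,0,0],[0,0,0],[0,0,0]]}' > /dev/null
python3 -m jog '{"travel":[[-0.06,0.07,0],[-0.15,0.17,0],[-0.25,0.28,0],[-0.35,0.39,0],[-0.44,0.5,0],[-0.51,0.58,0],[-0.55,0.62,0],[-0.57,0.64,0],[-0.57,0.64,0],[-0.57,0.64,0]],"twist":[[0,0,0],[0,0,0],[0,0,0],[0,0,0],[0,0,0],[0,0,0],[0,0,0],[0,0,0],[0,0,0],[0,0,0]]}'
python3 - <<'E'
from h import *
print(delta([.5145,.3155,.137],123))
E
```

```text
clock: 18.4
position: [0.4766, 0.0604, 0.0126]
orientation: [0.001, -0.286, 0.958, -0.0]
force: [-0.7, 1.6, 7.7]
finger_gap: 0.307
grasp_force: 31.9
clock: 20.1
position: [0.5136, 0.3135, 0.191]
orientation: [-0.0, -0.285, 0.958, -0.0]
force: [0.2, -0.8, -0.1]
finger_gap: 0.309
grasp_force: 31.1
(array([-0.0065,  0.004 ,  0.1801]), np.float64(0.005), np.float64(-0.17))
```

```bash
python3 -m jog '{"travel":[[-0.006,0.004,0.06],[-0.006,0.004,0.12],[-0.006,0.004,0.16],[-0.006,0.004,0.178],[-0.006,0.004,0.178],[-0.006,0.004,0.178]],"twist":[[0,0,0],[0,0,0],[0,0,0],[0,0,0],[0,0,0],[0,0,0]]}'
python3 -m jog '{"travel":[[0,0,0],[0,0,0],[0,0,0],[0,0,0],[0,0,0]],"twist":[[0,0,0],[0,0,0],[0,0,0],[0,0,0],[0,0,0]]}' -0.2 30
python3 -m jog '{"travel":[[0,0,-0.06],[0,0,-0.15],[0,0,-0.18],[0,0,-0.18]],"twist":[[0,0,0],[0,0,0],[0,0,0],[0,0,0]]}' >/dev/null
python3 -m jog '{"travel":[[0.03,-0.08,0],[0.08,-0.2,0],[0.15,-0.35,0],[0.22,-0.5,0],[0.28,-0.63,0],[0.32,-0.73,0],[0.345,-0.777,0],[0.352,-0.787,0],[0.352,-0.787,0],[0.352,-0.787,0]],"twist":[[0,0,-0.1],[0,0,-0.2],[0,0,-0.35],[0,0,-0.5],[0,0,-0.6],[0,0,-0.73],[0,0,-0.73],[0,0,-0.73],[0,0,-0.73],[0,0,-0.73]]}' >/dev/null
python3 look.py w5 | awk '/0\.[45].* 0\.0|^[0-9]/'
python3 - <<'E'
from h import *
c=read_camera("side");cv2.imwrite("pics/s4.png",c["img"][160:340,140:360].repeat(3,0).repeat(3,1))
print(delta([.5545,.06,.012],145))
E
```

```text
clock: 20.7
position: [0.5148, 0.3164, 0.1387]
orientation: [0.0, -0.286, 0.958, 0.0]
force: [0.2, 0.3, 0.6]
finger_gap: 0.305
grasp_force: 31.1
clock: 21.2
position: [0.5145, 0.3166, 0.138]
orientation: [0.0, -0.286, 0.958, -0.0]
force: [0.7, 0.3, 0.0]
finger_gap: 0.6
grasp_force: 0.0
px [279. 187.] world [0.554  0.0617] [(24, 145), (30, 56)]
22.6 [0.5551 0.0624 0.1917]
(array([ 0.0083, -0.0029,  0.5998]), np.float64(0.006), np.float64(-1.0))
```

View pics/s4.png

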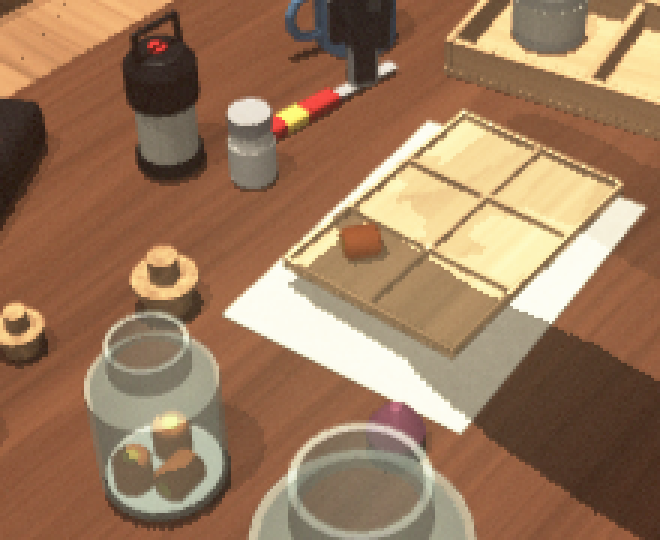

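Three chunks are in the jar. The last one, A, is still in place.

```bash
python3 -m jog '{"travel":[[0.005,0,0.1],[0.005,0,0.24],[0.005,0,0.4],[0.005,0,0.52],[0.005,0,0.58],[0.005,0,0.6],[0.005,0,0.6]],"twist":[[0,0,0],[0,0,0],[0,0,0],[0,0,0],[0,0,0],[0,0,0],[0,0,0]]}' >/dev/null
python3 -m jog '{"travel":[[0,0,0],[0,0,0],[0,0,0],[0,0,0],[0,0,0],[0,0,0]],"twist":[[0,0,0],[0,0,0],[0,0,0],[0,0,0],[0,0,0],[0,0,0]]}' 1 30
python3 -m jog '{"travel":[[0,0,-0.1],[0,0,-0.24],[0,0,-0.4],[0,0,-0.52],[0,0,-0.58],[0,0,-0.6],[0,0,-0.6]],"twist":[[0,0,0],[0,0,0],[0,0,0],[0,0,0],[0,0,0],[0,0,0],[0,0,0]]}' > /dev/null
python3 -m jog '{"travel":[[-0.06,0.06,0],[-0.15,0.15,0],[-0.25,0.25,0],[-0.36,0.35,0],[-0.46,0.45,0],[-0.54,0.53,0],[-0.6,0.58,0],[-0.618,0.596,0],[-0.618,0.596,0],[-0.618,0.596,0]],"twist":[[0,0,0],[0,0,0],[0,0,0],[0,0,0],[0,0,0],[0,0,0],[0,0,0],[0,0,0],[0,0,0],[0,0,0]]}'
python3 - <<'E'
from h import *
print(delta([.5145,.3155,.137],145))
E
```

```text
clock: 24.0
position: [0.5555, 0.0601, 0.0135]
orientation: [0.001, -0.463, 0.887, -0.0]
force: [-0.3, 1.2, 8.0]
finger_gap: 0.308
grasp_force: 31.5
clock: 25.7
position: [0.5139, 0.3134, 0.1911]
orientation: [-0.001, -0.462, 0.887, -0.0]
force: [0.1, -0.7, -0.5]
finger_gap: 0.307
grasp_force: 30.7
(array([-0.0072,  0.0022,  0.1803]), np.float64(0.003), np.float64(-0.55))
```

```bash
python3 -m jog '{"travel":[[-0.006,0.003,0.06],[-0.006,0.003,0.12],[-0.006,0.003,0.16],[-0.006,0.003,0.178],[-0.006,0.003,0.178],[-0.006,0.003,0.178]],"twist":[[0,0,0],[0,0,0],[0,0,0],[0,0,0],[0,0,0],[0,0,0]]}'
python3 -m jog '{"travel":[[0,0,0],[0,0,0],[0,0,0],[0,0,0],[0,0,0]],"twist":[[0,0,0],[0,0,0],[0,0,0],[0,0,0],[0,0,0]]}' -0.2 30
python3 -m jog '{"travel":[[0,0,-0.06],[0,0,-0.15],[0,0,-0.26],[0,0,-0.34],[0,0,-0.38]],"twist":[[0,0,0],[0,0,0],[0,0,0],[0,0,0],[0,0,0]]}' >/dev/null
python3 -m jog '{"travel":[[0.02,-0.1,0],[0.04,-0.25,0],[0.07,-0.4,0],[0.08,-0.5,0],[0.09,-0.54,0],[0.094,-0.557,0],[0.094,-0.557,0],[0.094,-0.557,0]],"twist":[[0,0,0],[0,0,0],[0,0,0],[0,0,0],[0,0,0],[0,0,0],[0,0,0],[0,0,0]]}' 
python3 - <<'E'
from h import *
s=get_state();c=read_camera("wrist");W=cam("wrist",s,c);cv2.imwrite("pics/w6.png",c["img"])
for z in(.031,.038,.052):print(z,proj(W,[.635,.196,z]).round(1))
b=read_camera("side")["img"][160:340,140:360]
cv2.imwrite("pics/m6.png",np.hstack([cv2.resize(b,(440,360)),cv2.resize(c["img"][120:300,190:370],(360,360),interpolation=cv2.INTER_CUBIC)]))
np.save("w6.npy",{"s":s,"c":{k:v for k,v in c.items() if k!="img"}},allow_pickle=True)
E
```

```text
clock: 26.3
position: [0.5147, 0.3161, 0.1392]
orientation: [0.0, -0.462, 0.887, -0.0]
force: [0.5, 0.5, -0.8]
finger_gap: 0.313
grasp_force: 30.7
clock: 26.8
position: [0.5143, 0.3163, 0.1387]
orientation: [0.0, -0.463, 0.887, -0.0]
force: [0.0, 0.2, -0.1]
finger_gap: 0.602
grasp_force: 0.0
clock: 28.1
position: [0.6344, 0.1985, 0.2527]
orientation: [-0.0, -0.463, 0.886, 0.0]
force: [0.1, -0.8, 0.3]
finger_gap: 0.603
grasp_force: 0.0
0.031 [276.6 176.8]
0.038 [276.6 178. ]
0.052 [276.5 180.6]
```

View pics/m6.png

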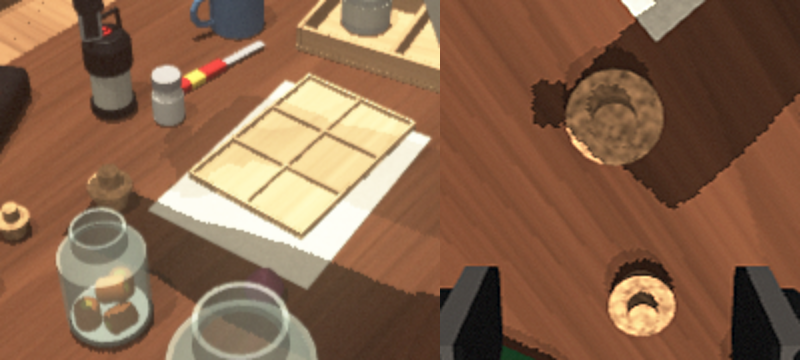

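The right half of the picture shows the cork's flange centred at pixel (277,178), exactly as predicted for (0.635, 0.196). The tray is empty. I'll grasp the knob and move to a pose that has a clear view of the jar mouth.

```bash
python3 -m jog '{"travel":[[0.006,-0.006,0.1],[0.006,-0.006,0.24],[0.006,-0.006,0.4],[0.006,-0.006,0.54],[0.006,-0.006,0.63],[0.006,-0.006,0.69],[0.006,-0.006,0.715],[0.006,-0.006,0.715],[0.006,-0.006,0.715]],"twist":[[0,0,0],[0,0,0],[0,0,0],[0,0,0],[0,0,0],[0,0,0],[0,0,0],[0,0,0],[0,0,0]]}'
python3 -m jog '{"travel":[[0,0,0],[0,0,0],[0,0,0],[0,0,0],[0,0,0],[0,0,0]],"twist":[[0,0,0],[0,0,0],[0,0,0],[0,0,0],[0,0,0],[0,0,0]]}' 1 40
python3 -m jog '{"travel":[[0,0,-0.06],[0,0,-0.16],[0,0,-0.3],[0,0,-0.44],[0,0,-0.58],[0,0,-0.67],[0,0,-0.7],[0,0,-0.7]],"twist":[[0,0,0],[0,0,0],[0,0,0],[0,0,0],[0,0,0],[0,0,0],[0,0,0],[0,0,0]]}'
python3 -m jog '{"travel":[[-0.03,0.06,0],[-0.08,0.15,0],[-0.14,0.27,0],[-0.2,0.38,0],[-0.25,0.47,0],[-0.28,0.53,0],[-0.294,0.556,0],[-0.294,0.556,0],[-0.294,0.556,0]],"twist":[[0,0,0],[0,0,0],[0,0,0],[0,0,0],[0,0,0],[0,0,0],[0,0,0],[0,0,0],[0,0,0]]}'
cat > jar.py <<'E'
from h import *
import sys
x,y,o=float(sys.argv[1]),float(sys.argv[2]),sys.argv[3]
s=get_state();c=read_camera("wrist");W=cam("wrist",s,c);T=cam("top")
th=np.linspace(0,2*np.pi,8,endpoint=False)
def pan(C,im,S):
    u,v=(proj(C,[x,y,.12])-S/2).astype(int);u,v=max(0,min(560-S,u)),max(0,min(420-S,v));k=400//S
    p=cv2.resize(im[v:v+S,u:u+S],(S*k,S*k),interpolation=cv2.INTER_CUBIC)
    for a in th:
        for r,col in((.028,(0,0,255)),(.0235,(0,255,0))):
            q=(proj(C,[x+r*np.cos(a),y+r*np.sin(a),.13])-[u,v]+.5)*k;cv2.circle(p,tuple(q.astype(int)),2,col,-1)
    print("crop origin",u,v,"scale",k);return p
t=read_camera("top")["img"];cv2.imwrite(f"pics/{o}.png",np.hstack([pan(W,c["img"],133),pan(T,t,80)[:399]]))
E
python3 jar.py .5147 .3152 j7
```

```text
clock: 29.1
position: [0.6361, 0.1955, 0.0393]
orientation: [0.001, -0.463, 0.886, -0.0]
force: [-0.3, 0.3, -0.1]
finger_gap: 0.598
grasp_force: 0.0
clock: 29.7
position: [0.6361, 0.1953, 0.0392]
orientation: [0.001, -0.463, 0.887, -0.0]
force: [-0.8, 0.5, 5.9]
finger_gap: 0.252
grasp_force: 39.0
clock: 30.5
position: [0.636, 0.195, 0.2489]
orientation: [0.001, -0.463, 0.887, -0.0]
force: [0.8, -0.6, -0.6]
finger_gap: 0.257
grasp_force: 39.3
clock: 31.4
position: [0.5493, 0.3623, 0.2472]
orientation: [-0.001, -0.463, 0.887, -0.0]
force: [0.4, -0.5, -0.5]
finger_gap: 0.253
grasp_force: 39.3
crop origin 213 59 scale 3
crop origin 109 176 scale 5
```

View pics/j7.png

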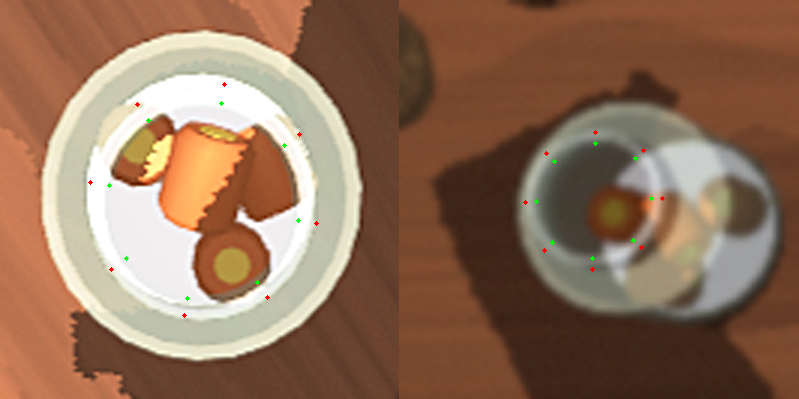

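The picture shows four chunks in the jar. The rim circle is about (201,196) in the left crop, roughly 1.2 mm off the prediction. I'll refine it.

```bash
python3 - <<'E'
from h import *
s=get_state();c=read_camera("wrist");W=cam("wrist",s,c)
a=plane(W,(279.5,123.8),.13);b=plane(cam("top"),(146.9,215.3),.13);print(a,b,tri(W,(279.5,123.8),cam("top"),(146.9,215.3)))
print(delta([a[0],a[1],.22]),"down to .146 total",(.22-.146)/.3)
E
```

```text
[0.51479537 0.31291492 0.13      ] [0.51531546 0.31640795 0.13      ] (array([0.51438513, 0.31273905, 0.13981944]), np.float64(0.0005735052178596208))
[0.2005 0.0022 0.0929] down to .146 total 0.2466666666666667
```

```bash
python3 -m jog '{"travel":[[0.03,0,0.01],[0.08,0.002,0.03],[0.13,0.005,0.06],[0.17,0.005,0.08],[0.19,0.005,0.093],[0.195,0.005,0.093],[0.195,0.005,0.093],[0.195,0.005,0.093]],"twist":[[0,0,0],[0,0,0],[0,0,0],[0,0,0],[0,0,0],[0,0,0],[0,0,0],[0,0,0]]}'
python3 -m jog '{"travel":[[0,0,0.03],[0,0,0.07],[0,0,0.11],[0,0,0.14],[0,0,0.16],[0,0,0.18],[0,0,0.2],[0,0,0.2],[0,0,0.2]],"twist":[[0,0,0],[0,0,0],[0,0,0],[0,0,0],[0,0,0],[0,0,0],[0,0,0],[0,0,0],[0,0,0]]}'
python3 - <<'E'
from h import *
print(delta([.515,.3145,.1465]))
E
```

```text
clock: 32.35
position: [0.5151, 0.3159, 0.2204]
orientation: [0.0, -0.462, 0.887, 0.0]
force: [-0.5, 0.1, -0.2]
finger_gap: 0.248
grasp_force: 39.3
clock: 33.25
position: [0.5147, 0.3157, 0.1604]
orientation: [0.0, -0.463, 0.887, -0.0]
force: [-0.6, 1.0, -0.6]
finger_gap: 0.248
grasp_force: 39.3
[ 0.0027 -0.0033  0.0462]
```

```bash
python3 -m jog '{"travel":[[0.002,-0.002,0.006],[0.003,-0.003,0.014],[0.003,-0.003,0.022],[0.003,-0.003,0.03],[0.003,-0.003,0.036],[0.003,-0.003,0.042],[0.003,-0.003,0.046],[0.003,-0.003,0.046]],"twist":[[0,0,0],[0,0,0],[0,0,0],[0,0,0],[0,0,0],[0,0,0],[0,0,0],[0,0,0]]}'
```

```text
clock: 34.05
position: [0.5147, 0.3144, 0.1462]
orientation: [-0.0, -0.463, 0.887, 0.0]
force: [-0.1, 0.8, 0.3]
finger_gap: 0.252
grasp_force: 39.3
```

```bash
python3 -m jog '{"travel":[[0,0,0],[0,0,0],[0,0,0],[0,0,0],[0,0,0]],"twist":[[0,0,0],[0,0,0],[0,0,0],[0,0,0],[0,0,0]]}' -0.2 40
python3 -m jog '{"travel":[[0,0,-0.03],[0,0,-0.1],[0,0,-0.2],[-0.1,0,-0.3],[-0.2,0,-0.33],[-0.2,0,-0.33],[-0.2,0,-0.33]],"twist":[[0,0,0],[0,0,0],[0,0,0],[0,0,0],[0,0,0],[0,0,0],[0,0,0]]}'
python3 jar.py .5147 .3147 j8
python3 - <<'E'
from h import *
j=cv2.imread("pics/j8.png");b=read_camera("side")["img"][240:340,140:240]
cv2.imwrite("pics/j8b.png",np.hstack([j[:,:399],cv2.resize(b,(400,399),interpolation=cv2.INTER_CUBIC)]))
E
```

```text
clock: 34.55
position: [0.5148, 0.3144, 0.1464]
orientation: [0.0, -0.463, 0.887, 0.0]
force: [0.2, 0.5, -0.2]
finger_gap: 0.598
grasp_force: 0.0
clock: 35.25
position: [0.5491, 0.3638, 0.2452]
orientation: [-0.0, -0.463, 0.886, -0.0]
force: [-0.3, -0.1, -0.6]
finger_gap: 0.598
grasp_force: 0.0
crop origin 212 57 scale 3
crop origin 109 176 scale 5
```

View pics/j8b.png

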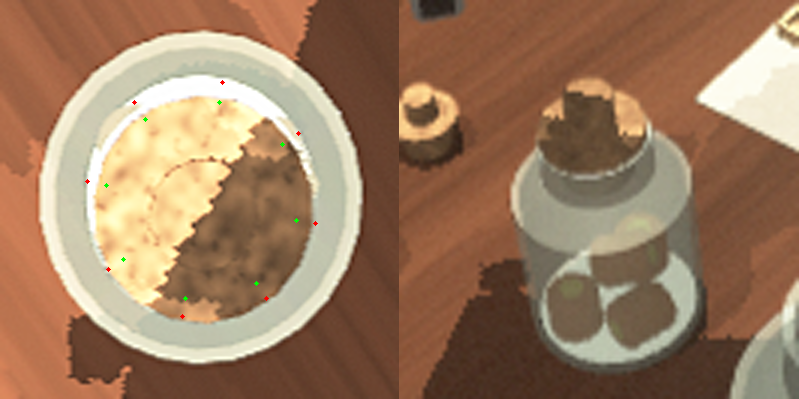

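```bash
python3 - <<'E'
from h import *
s=get_state();c=read_camera("wrist");W=cam("wrist",s,c);S=cam("side")
print(tri(W,(279.9,127.6),S,(187.0,262)))
for z in(.13,.137,.144,.158):print(z,proj(W,[.5147,.3147,z]).round(1),proj(S,[.5147,.3147,z]).round(1))
print(delta([.5147,.3145,.20]),delta([.5147,.3145,.110]))
E
```

```text
(array([0.51450994, 0.3155513 , 0.16102794]), np.float64(0.0009721839771041403))
0.13 [278.7 125.7] [189.3 273.2]
0.137 [278.8 126.1] [188.9 270.6]
0.144 [278.8 126.4] [188.5 268. ]
0.158 [278.8 127.2] [187.7 262.8]
[0.1969 0.0002 0.1511] [1.967e-01 1.000e-04 4.511e-01]
```

The flange covers the rim. The knob top triangulates to 0.161 m, against 0.158 m when home. I'll check by tapping it lightly with shut fingers.

```bash
python3 -m jog '{"travel":[[0.05,0,0],[0.12,0,0.03],[0.18,0,0.08],[0.197,0,0.15],[0.197,0,0.22],[0.197,0,0.25],[0.197,0,0.26],[0.197,0,0.265],[0.197,0,0.265]],"twist":[[0,0,0],[0,0,0],[0,0,0],[0,0,0],[0,0,0],[0,0,0],[0,0,0],[0,0,0],[0,0,0]]}' 1 40
python3 -m jog '{"travel":[[0,0,0.003],[0,0,0.006],[0,0,0.009],[0,0,0.012],[0,0,0.012]],"twist":[[0,0,0],[0,0,0],[0,0,0],[0,0,0],[0,0,0]]}'
python3 -m jog '{"travel":[[0,0,0.003],[0,0,0.006],[0,0,0.009],[0,0,0.009]],"twist":[[0,0,0],[0,0,0],[0,0,0],[0,0,0]]}'
```

```text
clock: 36.35
position: [0.5156, 0.3153, 0.1665]
orientation: [0.0, -0.463, 0.887, -0.0]
force: [1.1, 0.0, 0.3]
finger_gap: -0.001
grasp_force: 0.0
clock: 36.85
position: [0.5153, 0.3151, 0.1622]
orientation: [-0.0, -0.463, 0.887, 0.0]
force: [-0.4, 0.3, 0.5]
finger_gap: -0.006
grasp_force: 0.0
clock: 37.25
position: [0.5153, 0.3151, 0.1594]
orientation: [-0.0, -0.463, 0.887, -0.0]
force: [-0.2, 0.1, 0.1]
finger_gap: 0.001
grasp_force: 0.0
```

There is no contact at 0.1594 m, so the stopper is home. Next I'll rise, open fully and grip the neck.

```bash
python3 -m jog '{"travel":[[0,0,-0.05],[0,0,-0.1],[0,0,-0.14],[0,0,-0.14],[0,0,-0.14],[0,0,-0.14]],"twist":[[0,0,0],[0,0,0],[0,0,0],[0,0,0],[0,0,0],[0,0,0]]}' -1 60
python3 -m jog '{"travel":[[0,0,0],[0,0,0.03],[0,0,0.1],[0,0,0.17],[0,0,0.23],[0,0,0.27],[0,0,0.29],[0,0,0.3],[0,0,0.305],[0,0,0.305]],"twist":[[0,0,0],[0,0,0],[0,0,0],[0,0,0],[0,0,0],[0,0,0],[0,0,0],[0,0,0],[0,0,0],[0,0,0]]}'
python3 -m jog '{"travel":[[0,0,0],[0,0,0],[0,0,0],[0,0,0],[0,0,0],[0,0,0],[0,0,0]],"twist":[[0,0,0],[0,0,0],[0,0,0],[0,0,0],[0,0,0],[0,0,0],[0,0,0]]}' 1 60
```

```text
clock: 37.85
position: [0.515, 0.315, 0.2008]
orientation: [-0.001, -0.463, 0.887, 0.0]
force: [1.0, -0.1, -0.8]
finger_gap: 0.988
grasp_force: 0.0
clock: 38.85
position: [0.5156, 0.3153, 0.1105]
orientation: [0.0, -0.463, 0.887, -0.0]
force: [-0.2, 0.3, 0.5]
finger_gap: 1.001
grasp_force: 0.0
clock: 39.55
position: [0.5155, 0.3154, 0.1112]
orientation: [0.001, -0.463, 0.887, 0.0]
force: [-2.3, 0.3, 7.3]
finger_gap: 0.629
grasp_force: 62.8
```

```bash
python3 -m jog '{"travel":[[0,0,-0.01],[0,0,-0.03],[0,0,-0.07],[0,0,-0.12],[0,0,-0.18],[0,0,-0.25],[0,0,-0.31],[0,0,-0.36],[0,0,-0.39],[0,0,-0.4],[0,0,-0.4]],"twist":[[0,0,0],[0,0,0],[0,0,0],[0,0,0],[0,0,0],[0,0,0],[0,0,0],[0,0,0],[0,0,0],[0,0,0],[0,0,0]]}'
python3 - <<'E'
from h import *
print(delta([.4696,-.305,.23]))
E
```

```text
clock: 40.65
position: [0.5153, 0.3152, 0.2302]
orientation: [0.0, -0.463, 0.887, -0.0]
force: [0.2, -0.4, -3.5]
finger_gap: 0.635
grasp_force: 63.9
[ 1.7828e+00 -1.0575e+00  5.0000e-04]
```

```bash
python3 -m jog '{"travel":[[0.01,-0.006,0],[0.04,-0.024,0],[0.09,-0.053,0],[0.15,-0.089,0],[0.22,-0.131,0],[0.3,-0.178,0],[0.38,-0.225,0],[0.46,-0.273,0],[0.53,-0.314,0],[0.58,-0.344,0],[0.61,-0.362,0],[0.62,-0.368,0]],"twist":[[0,0,0],[0,0,0],[0,0,0],[0,0,0],[0,0,0],[0,0,0],[0,0,0],[0,0,0],[0,0,0],[0,0,0],[0,0,0],[0,0,0]]}'
python3 -m jog '{"travel":[[0.01,-0.006,0],[0.04,-0.024,0],[0.09,-0.053,0],[0.15,-0.089,0],[0.22,-0.131,0],[0.3,-0.178,0],[0.38,-0.225,0],[0.46,-0.273,0],[0.53,-0.314,0],[0.58,-0.344,0],[0.61,-0.362,0],[0.62,-0.368,0]],"twist":[[0,0,0],[0,0,0],[0,0,0],[0,0,0],[0,0,0],[0,0,0],[0,0,0],[0,0,0],[0,0,0],[0,0,0],[0,0,0],[0,0,0]]}'
python3 - <<'E'
from h import *
print(delta([.4696,-.305,.23]))
E
```

```text
clock: 41.85
position: [0.4991, 0.0979, 0.2301]
orientation: [-0.0, -0.462, 0.887, -0.0]
force: [0.5, 0.5, -3.6]
finger_gap: 0.627
grasp_force: 63.9
clock: 43.05
position: [0.4836, -0.117, 0.2299]
orientation: [-0.0, -0.462, 0.887, 0.0]
force: [0.2, 0.3, -4.0]
finger_gap: 0.631
grasp_force: 63.9
[ 5.405e-01 -3.207e-01 -3.000e-04]
```

```bash
python3 -m jog '{"travel":[[0.01,-0.006,0],[0.04,-0.024,0],[0.09,-0.053,0],[0.15,-0.089,0],[0.22,-0.131,0],[0.3,-0.178,0],[0.38,-0.225,0],[0.45,-0.267,0],[0.5,-0.297,0],[0.53,-0.315,0],[0.54,-0.321,0],[0.54,-0.321,0]],"twist":[[0,0,0],[0,0,0],[0,0,0],[0,0,0],[0,0,0],[0,0,0],[0,0,0],[0,0,0],[0,0,0],[0,0,0],[0,0,0],[0,0,0]]}'
python3 - <<'E'
from h import *
S,T=cam("side"),cam("top")
b=read_camera("side")["img"].copy();t=cv2.imread("pics/top0.png")
for C,im in((S,b),(T,t)):
    for a in np.linspace(0,2*np.pi,24,endpoint=False):
        cv2.circle(im,tuple((proj(C,[.4696+.045*np.cos(a),-.305+.045*np.sin(a),.008])).round().astype(int)),0,(255,0,0),-1)
k=lambda m:cv2.resize(m,(400,400),interpolation=cv2.INTER_CUBIC)
cv2.imwrite("pics/c9.png",np.hstack([k(b[70:230,260:420]),k(t[130:290,350:510])]))
print(get_state()["position"])
E
```

```text
clock: 44.25
position: [0.47, -0.304, 0.23]
orientation: [0.0, -0.463, 0.887, 0.0]
force: [0.5, -0.2, -3.6]
finger_gap: 0.629
grasp_force: 64.0
[ 0.46999648 -0.30359372  0.23009312]
```

View pics/c9.png

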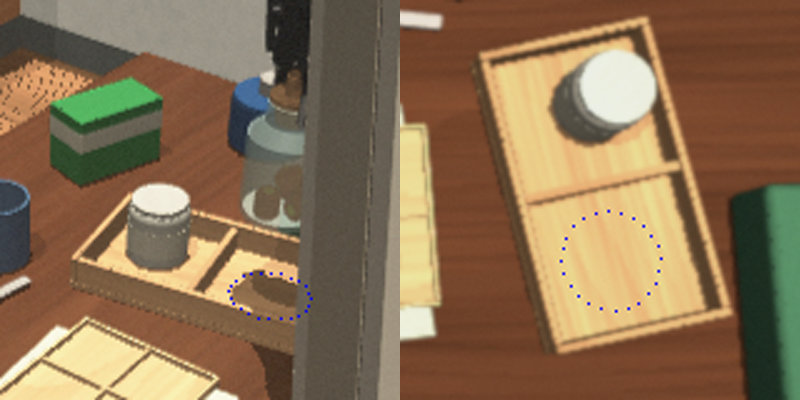

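The predicted jar footprint, centre (611,261) in the right crop, lies in the middle of the empty half. The jar hangs upright with its stopper in, so I'll lower it.

```bash
python3 -m jog '{"travel":[[0,0,0.01],[0,0,0.03],[0,0,0.07],[0,0,0.12],[0,0,0.17],[0,0,0.22],[0,0,0.26],[0,0,0.29],[0,0,0.31],[0,0,0.325],[0,0,0.33],[0,0,0.33]],"twist":[[0,0,0],[0,0,0],[0,0,0],[0,0,0],[0,0,0],[0,0,0],[0,0,0],[0,0,0],[0,0,0],[0,0,0],[0,0,0],[0,0,0]]}'
python3 -m jog '{"travel":[[0,0,0.004],[0,0,0.008],[0,0,0.012],[0,0,0.016],[0,0,0.02],[0,0,0.024],[0,0,0.028],[0,0,0.03],[0,0,0.03]],"twist":[[0,0,0],[0,0,0],[0,0,0],[0,0,0],[0,0,0],[0,0,0],[0,0,0],[0,0,0],[0,0,0]]}'
```

```text
clock: 45.5
position: [0.47, -0.3043, 0.1312]
orientation: [0.0, -0.463, 0.887, -0.0]
force: [-0.7, 0.2, -3.6]
finger_gap: 0.63
grasp_force: 63.9
clock: 46.4
position: [0.4699, -0.3042, 0.122]
orientation: [-0.0, -0.463, 0.887, 0.0]
force: [0.4, -0.7, -4.0]
finger_gap: 0.63
grasp_force: 64.0
```

```bash
python3 -m jog '{"travel":[[0,0,0.002],[0,0,0.004],[0,0,0.006],[0,0,0.008],[0,0,0.008],[0,0,0.008]],"twist":[[0,0,0],[0,0,0],[0,0,0],[0,0,0],[0,0,0],[0,0,0]]}'
python3 -m jog '{"travel":[[0,0,0.001],[0,0,0.002],[0,0,0.003],[0,0,0.003]],"twist":[[0,0,0],[0,0,0],[0,0,0],[0,0,0]]}'
```

```text
clock: 47.0
position: [0.4699, -0.3043, 0.1197]
orientation: [-0.0, -0.463, 0.887, -0.0]
force: [0.4, 0.6, -3.8]
finger_gap: 0.629
grasp_force: 64.0
clock: 47.4
position: [0.4699, -0.3042, 0.1192]
orientation: [0.0, -0.463, 0.887, -0.0]
force: [-2.2, 1.4, 2.4]
finger_gap: 0.633
grasp_force: 64.6
```

The jar has touched down: the load went from −3.8 to +2.4 N. Release and retreat.

```bash
python3 -m jog '{"travel":[[0,0,0],[0,0,0],[0,0,0],[0,0,0],[0,0,0],[0,0,0]],"twist":[[0,0,0],[0,0,0],[0,0,0],[0,0,0],[0,0,0],[0,0,0]]}' -1 60
python3 -m jog '{"travel":[[0,0,-0.02],[0,0,-0.06],[0,0,-0.12],[0,0,-0.2],[0,0,-0.3],[0,0,-0.4],[0,0,-0.48],[0,0,-0.5],[0,0,-0.5]],"twist":[[0,0,0],[0,0,0],[0,0,0],[0,0,0],[0,0,0],[0,0,0],[0,0,0],[0,0,0],[0,0,0]]}'
python3 -m jog '{"travel":[[-0.1,0.1,0],[-0.22,0.2,0],[-0.3,0.3,0],[-0.4,0.4,0],[-0.4,0.4,0],[-0.4,0.4,0]],"twist":[[0,0,0],[0,0,0],[0,0,0],[0,0,0],[0,0,0],[0,0,0]]}'
python3 - <<'E'
from h import *
t=read_camera("top")["img"];b=read_camera("side")["img"]
k=lambda m:cv2.resize(m,(400,400),interpolation=cv2.INTER_CUBIC)
cv2.imwrite("pics/f10.png",np.hstack([k(b[70:230,260:420]),k(t[130:290,350:510])]))
E
```

```text
clock: 48.0
position: [0.4699, -0.3042, 0.1187]
orientation: [-0.0, -0.463, 0.887, 0.0]
force: [-0.8, -1.0, -0.2]
finger_gap: 1.003
grasp_force: 0.0
clock: 48.9
position: [0.4702, -0.3044, 0.27]
orientation: [0.0, -0.463, 0.887, -0.001]
force: [0.9, -0.3, 0.1]
finger_gap: 1.005
grasp_force: 0.0
clock: 49.5
position: [0.4398, -0.1363, 0.2682]
orientation: [-0.0, -0.463, 0.886, 0.0]
force: [0.1, 0.9, 0.8]
finger_gap: 1.002
grasp_force: 0.0
```

View pics/f10.png

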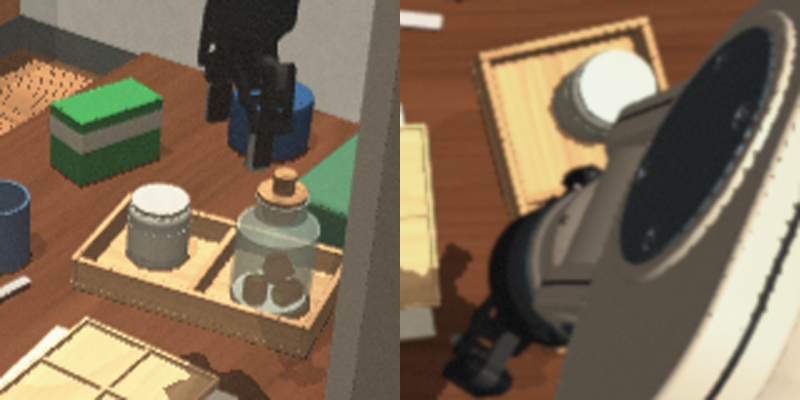

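The side view shows the jar upright in the empty half, around crop (275,250), with the stopper home, the chunks inside and the gripper clear. I'll hand it in.

```bash
python3 -c "
from plant import *
print(sign_off())"
```

```text
the job is handed in; nothing more can be done
None
```

The job is handed in: all four carrot chunks are in the small jar, the cork is fully home, and the jar stands upright in the crate's empty half; the hand-in call returned no verdict.

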